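# Crack a walnut in a handled nutcracker

## Robot

A 6-joint arm with a two-finger parallel gripper is mounted at the origin on a cart in front of the work surface, level with it; the furniture and walls round the work are solid. World frame = base frame: x ahead of the robot, y to its left, z up, the work surface at z = 0. Lengths are in mm, angles in rad, forces in N, time in s.
With the tool pointing down it reaches from about 350 to 975 mm from the base axis. Payload 7.1 kg.
Tool frame: the origin (TCP) lies at the very end of the fingers, on their centre line; the grasp point (between the pads) lies 19 mm behind it; z points along the fingers, y is the line along which they close (so a half turn about z gives the same grasp; the last joint's range is limited). The gripper opens to 88 mm and grips with 3 to 60 N. Pads are 20 mm wide; open, the fingers measure 115 mm over their backs; the gripper's body (75 mm by 178 mm) begins 61 mm behind the grasp point.
Start: joints at [-1.248, 0.423, 1.63, -0, 1.089, -0.019], TCP at [209.507, -588.822, 222.675] pointing down, gripper open.
Joint ranges: [-3, 3], [-0.9, 2.11], [0.09, 2.58], [-1.31, 4.45], [0.11, 2.69], [-2.54, 2.54]. Speed limits (rad/s): [2.39, 2.39, 3.01, 3.14, 3.14, 3.14].

## Interface

Orientations are given as a rotation vector (axis times angle).
In Python, from workcell import * gives the robot as it stands.
- The arm moves only by the tool step_arm, never from a script. Its argument "deltas" is a list of rows, each a list of 3 entries, a list of its own where there are three numbers: the shift along the tool's x, y, z in units of 300 mm (1.0 is 300 mm), then the turn, a rotation vector about the tool's x, y, z in units of 1.5 rad (1.0 is 1.5 rad), then the gripper command: -1 is shut, 1 is fully open, values between are in proportion. In form: [[[dx, dy, dz], [rx, ry, rz], gripper], ...]. A call has 1 to 20 rows; each row is the pose to reach, as a shift and turn from the pose commanded when the call began, along the tool's axes at that moment; what a row does not reach only later rows make up. A row lasts 1/12 s, in which the tool goes at most 41.7 mm and 7.16 degrees, less where a joint would pass 70% of its speed; a pose out of reach is approached as far as the arm can. A call with a number of a shift or a turn outside -1 to 1 is refused whole. A call with a gripper value outside its range is refused whole. The fingers move at their own pace and stop on an object; the grip force is fixed at half the most. Time passes only in rows, so rows that repeat a pose let the fingers close. It gives the time, the measured TCP pose, the force, the opening and the grip force at its end, in the units of the state.
- get_obs(): the state, without advancing time (a new reading comes with each control period).
- get_image(name): name is "scene" or "top" or "wrist"; returns a dict with "pixels" (384x512x3 uint8, red, green, blue), "fx", "fy", "cx", "cy" (pixels), "T" (4x4, takes a point from camera to world coordinates). Camera axes: x right, y down, z forward; pixel columns grow to the right and rows downward; lengths in mm; the calibration is good to about 2 mm. A picture is of the moment at which its call begins. There is no depth.
- close_job(): hands the job in; it is judged then, once.
The state is a dict: "t": time; "qpos": joint angles; "qvel": joint speeds; "joint_torque": joint torques, N m; "ee_pos": TCP position; "orientation": TCP orientation; "ft_force": force on the tool from outside, world axes, zero at the start; "moment": the same for the moment, N m; "width": finger opening in mm; "grasp_force": force on a finger pad.
Only numpy, scipy, OpenCV 4.12 (cv2) and the standard library are available. Lean on these libraries where they do the work, as an engineer would, in place of code of your own. Each camera call takes 0.05 s, during which the arm holds its last target. There are 200 camera calls.

## Task

Stand the walnut on the nutcracker's board between the open jaws, its cheeks facing the jaws, and let go. Then squeeze the two handles together slowly until you feel the shell give, and stop at once so the tender kernel is not crushed; let the handles spring open with the cracked nut still standing there. Crack it with the nutcracker, not the fingers, and leave the other things alone.

Things in the scene. Friction and masses are not known exactly. Their poses are not given: they have to be found in the camera images.
- nutcracker: Steel nutcracker hinged on a wooden foot board (140 x 116 x 8 mm, x = -42 to 98 mm) that is screwed down. Origin: underside of the board, at worktop height, below the nut's place midway between the jaws. +x points to the hinge, the handles point to -x (level, beyond the board), +y is the left handle's side.
- nut_place (a point): Where the nut stands: board top, 8 mm over the worktop. Jaws: upright steel plates either side, 28 mm long (x), 13 to 41 mm over the worktop, facing across y. Open, the right face is 24 mm from the middle; the left is a pad on a set screw, 21 to 27 mm from it: this differs each time and is not measured.
- hinge_top (a point): Top of the steel bridge over the two upright hinge pins, 47 mm over the worktop, 65 mm from the nut's place; the bridge is 30 mm long (x) and 78 mm wide (y).
- handle_left: Left lever: jaw, steel arm 16 mm high, wooden handle. Origin on its upright hinge pin, worktop height (65, 24 mm in the nutcracker's frame). It swings level by 0.15 rad from wide open (at the start) to parallel and a little further; a light spring (1.5 N at the handle) opens it again. The two levers are not geared: each moves by itself.
- handle_right: Right lever, mirror image of the left one, with a plain jaw. Origin on its hinge pin (65 mm, -24 mm in the nutcracker's frame).
- handle_left_grip (a point): The spot to squeeze on the left wooden handle, 155 mm from the hinge, middle of the bar (7 mm thick across, 16 mm high, 20 to 36 mm over the worktop; the wood reaches 35 mm from here towards the hinge and 40 mm to the free end). Axes: those of the lever.
- handle_right_grip (a point): The same spot on the right handle. Open, the pair measures about 67 mm over the outsides here; the jaws touch the nut at 32 to 46 mm, depending on the screw (up to 51 mm between wide finger pads, as the handles splay), and the shell gives after a further 7 to 10 mm. The jaws move 0.42 mm for each mm here.
- walnut: Large walnut, 38 mm high and 38 mm along its x (its pale seam stands as an upright ring in its x-z plane), 36 mm along its y, where the cheeks end in flats 18 mm across. Origin: middle of its underside, z up. Small flats round the seam keep it from rolling. About 44 g. Rigid when gripped across x; it gives along y only. Half a turn makes no difference.
- walnut_shell (a joint): How far the shell is pressed in along y (m): 0 whole, 0.004 once cracked, where it stays; let go before 0.0025, it springs back whole. Resistance climbs to about 28 N at the jaws (12 to 15 N on each handle at the grip spots), then falls off; it has given once only the spring is felt. After that over 16 N at the jaws crushes the kernel; over 48 N is always too much.
- salt_shaker: Bystander: salt shaker, 44 x 44 x 90 mm, origin at the middle of its underside.
- pinch_bowl: Bystander: white bowl, 105 mm across, 51 mm high, origin at the middle of its underside.
- kitchen_timer: Bystander: round wind-up timer, 65 mm across, 54 mm high, origin at the middle of its underside.
- mug: Bystander: mug with handle, 78 x 113 x 100 mm, origin at the middle of its underside.
Mind the look-alikes: they are no part of the job. What is shaped like the walnut but purple is not meant.

How it is judged (in metres and radians):
On the way, in this order (a step that is already met when the one before it is completed fails the run):
1. the whole walnut stands between the open jaws, cheeks to the jaws, let go (x of walnut in the frame of nutcracker between -0.014 and 0.014 m and y of walnut in the frame of nutcracker between -0.014 and 0.014 m and z of walnut in the frame of nutcracker between 0.004 and 0.014 m and angle between the y axis of walnut and the y axis of nutcracker, either way round below 0.35 rad and angle between walnut's own z axis and vertical below 0.3 rad and value of joint walnut_shell below 0.001 m and contact force between the fingers and walnut below 0.05 N), for 0.2 s.
2. the shell has cracked between the jaws (x of walnut in the frame of nutcracker between -0.014 and 0.014 m and y of walnut in the frame of nutcracker between -0.014 and 0.014 m and z of walnut in the frame of nutcracker between 0.004 and 0.014 m and angle between the y axis of walnut and the y axis of nutcracker, either way round below 0.35 rad and angle between walnut's own z axis and vertical below 0.3 rad and value of joint walnut_shell above 0.0033 m), for 0.1 s.
At the end, for the whole second after the job is handed in: The cracked walnut (shell in by over 3.3 mm) rests on the board between the jaws: within 14 mm of the middle of its place each way, y axis within 0.35 rad of the nutcracker's, upright within 0.3 rad; handles sprung open (grip spots over 52 mm apart), jaws pressing it with under 3 N (all of step 2 and horizontal distance between handle_left_grip and handle_right_grip above 0.052 m and linear speed of walnut below 0.02 m/s and contact force between each of handle_left, handle_right and walnut below 3 N); the robot touches nothing.
It fails at once if the jaws press the nut with more than 48 N (contact force between any of handle_left, handle_right and walnut above 48 N).
It fails at once if the kernel is crushed: after the shell has given, the jaws press with more than 16 N (value of joint walnut_shell above 0.0033 m and contact force between any of handle_left, handle_right and walnut above 16 N).
It fails at once if the shell is cracked with the fingers instead of the nutcracker (value of joint walnut_shell above 0.0025 m and contact force between the fingers and walnut above 2 N).
It fails at once if a bystander (salt shaker, bowl, timer, mug) is pushed more than 30 mm (distance of any of salt_shaker, pinch_bowl, kitchen_timer, mug from where it was at the start of the episode above 0.03 m).
It also fails if it takes over 61 s, if anything falls off the work surface, if the arm or the gripper's body presses on something with over 40 N, if the wrist force passes 120 N, or if a joint passes its speed limit or range.

## Working session

There is one attempt and no reset: what is moved stays moved. The work goes in short steps, Python scripts to look and compute and a tool call to move; the robot and the scene stay as the last step left them, time stands still between calls to the robot, and variables do not carry over. Pictures are saved under pics/ and viewed, at most 10 in all, crops included, and the job is handed in when it is done.

Besides the shell and the picture viewer there is one more tool, called after "Request:" by a JSON object that holds its "op" and its "data". step_arm: Moves the arm, as the interface text tells. Its arguments: {"type":"object","properties":{"deltas":{"type":"array","items":{"type":"array"}}},"required":["deltas"]}

```bash
mkdir -p pics; cat > h.py <<'E'
from workcell import *
import numpy as np, cv2
from scipy.spatial.transform import Rotation as R
def ray(im,u,v,z):
    T=im["T"]; d=T[:3,:3]@np.array([(u-im["cx"])/im["fx"],(v-im["cy"])/im["fy"],1]); o=T[:3,3]
    return o+d*(z-o[2])/d[2]
def proj(im,p):
    c=np.linalg.inv(im["T"])@np.append(p,1); return im["fx"]*c[0]/c[2]+im["cx"],im["fy"]*c[1]/c[2]+im["cy"]
def save(im,n,box=None,s=1):
    p=im["pixels"]
    if box: p=p[box[1]:box[3],box[0]:box[2]]
    cv2.imwrite("pics/"+n,cv2.resize(p[:,:,::-1],None,fx=s,fy=s,interpolation=cv2.INTER_CUBIC))
E
python3 - <<'E'
from h import *
a=get_image("top");b=get_image("scene");np.savez("im.npz",a=a,b=b)
save(a,"top.png",s=1.5);save(b,"scene.png",s=1.5)
for i in(a,b):print(i["T"].round(3).tolist(),i["fx"])
o=get_obs();print(o["t"],o["ee_pos"],o["orientation"],o["width"],o["ft_force"])
E
```

```text
[[-0.021, -0.984, 0.177, 311.879], [-1.0, 0.023, 0.011, 18.496], [-0.015, -0.176, -0.984, 1384.422], [0.0, 0.0, 0.0, 1.0]] 462.18716444521897
[[0.975, 0.187, -0.116, 673.674], [0.22, -0.803, 0.554, -544.821], [0.01, -0.566, -0.824, 941.403], [0.0, 0.0, 0.0, 1.0]] 400.12567884243583
0.1 [ 209.34860644 -588.37414231  222.00024082] [-3.09450977e+00 -5.33983239e-01  3.19226525e-04] 87.59638449140824 [-0.5272131  -0.34355425  0.32367142]
```

View pics/top.png

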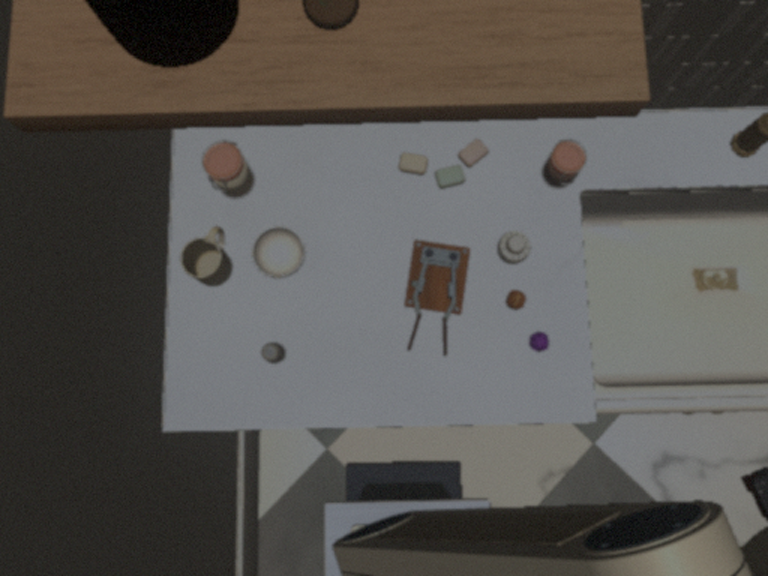

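View pics/scene.png

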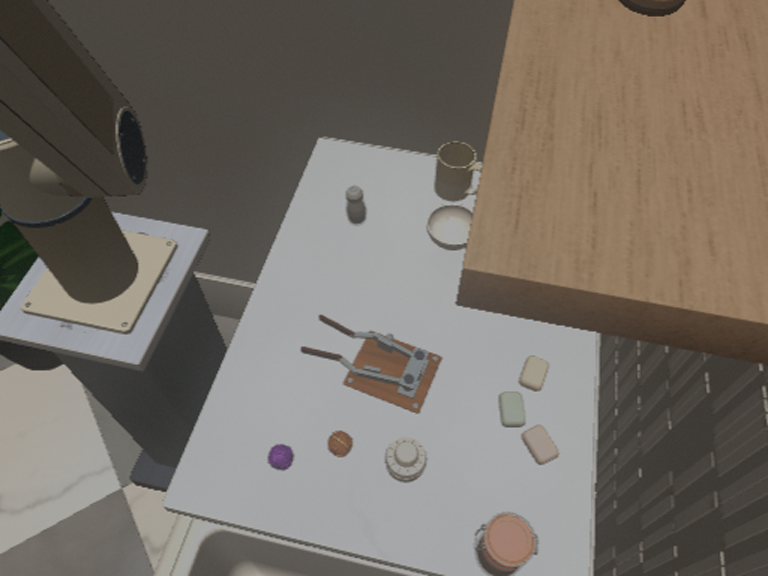

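The top view (1.5x pixels) shows two candidates: a brown walnut at (515,299) and a purple look-alike at (539,342). In the scene view they are at (340,443) and (280,456). I choose the brown one. The nutcracker is at (437,275) in the top view, with its handles pointing towards the robot. Next I'll measure, and check the choice in one crop.

```bash
python3 - <<'E'
from h import *
d=np.load("im.npz",allow_pickle=True);a=d["a"].item();b=d["b"].item()
for nm,im,nc,bc in(("top",a,(343,199),(290,183)),("scene",b,(227,295),(262,247))):
    hsv=cv2.cvtColor(im["pixels"],cv2.COLOR_RGB2HSV)
    m=((hsv[...,0]<20)|(hsv[...,0]>172))&(hsv[...,1]>90)&(hsv[...,2]>30);m=m.astype(np.uint8)*255
    mm=cv2.morphologyEx(m,cv2.MORPH_CLOSE,np.ones((3,3)))
    n,l,st,ce=cv2.connectedComponentsWithStats(mm)
    for i in range(1,n):
        if st[i,4]>25 and 150<ce[i,0]<380 and 130<ce[i,1]<330:
            print(nm,st[i],ce[i].round(1),ray(im,*ce[i],19).round(1))
            if st[i,4]>700 :
                # board: open away handles
                q=cv2.morphologyEx((l==i).astype(np.uint8),cv2.MORPH_CLOSE,np.ones((15,15)));q=cv2.morphologyEx(q,cv2.MORPH_OPEN,np.ones((13,13)))
                c=max(cv2.findContours(q,0,2)[0],key=cv2.contourArea)
                w=np.array([ray(im,*p[0],8)[:2] for p in c],np.float32);r=cv2.minAreaRect(w);print(r,cv2.boxPoints(r).round(1).tolist())
p=[]
for im,(u,v) in((a,(343,200)),(b,(227,295))):
    p.append(cv2.resize(im["pixels"][v-22:v+23,u-22:u+23],(390,390),interpolation=cv2.INTER_CUBIC))
im=b;p.append(cv2.resize(b["pixels"][200:280,195:300],(512,390),interpolation=cv2.INTER_CUBIC))
o=np.hstack([cv2.resize(x,None,fx=.6,fy=.6) for x in p])
cv2.imwrite("pics/crop.png",o[:,:,::-1])
E
```

```text
top [287 163  21   4  27] [298.2 164.4] [644.3 -93.2  19. ]
top [272 165   9  34 129] [276.2 179.7] [598.6 -25.2  19. ]
top [304 169   8  36 143] [307.1 185.2] [ 579.4 -117.6   19. ]
top [279 177  21  30 466] [290.3 192.2] [559.  -66.3  19. ]
top [339 194  11  11  86] [343.7 199.4] [ 533.6 -224.8   19. ]
scene [236 226  36  26 490] [253.6 239.3] [564.1 -65.4  19. ]
scene [230 236  64  39 624] [263.9 258.3] [ 601.6 -112.    19. ]
scene [219 288  15  16 172] [226.1 295. ] [ 534.  -225.9   19. ]
```

View pics/crop.png

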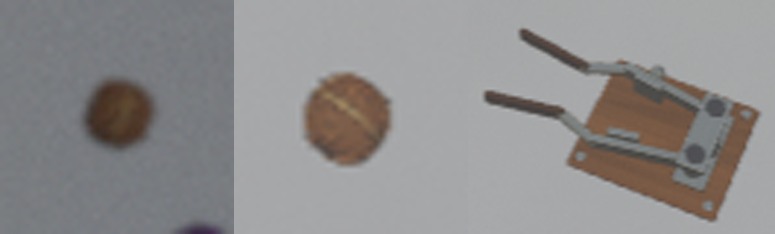

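The crop confirms the brown walnut, with its pale seam showing as a diagonal line. It stands alone at about (534,-225). I'll check the shelf height, then bring the wrist camera over the work.

```bash
cat >> h.py <<'E'
def delta(p,Rt=None):
    o=get_obs();R0=R.from_rotvec(o["orientation"]);d=R0.inv().apply(np.array(p)-o["ee_pos"])/300
    r=(R0.inv()*Rt).as_rotvec()/1.5 if Rt is not None else np.zeros(3)
    return d.round(4).tolist(),r.round(4).tolist()
def down(yaw): # tool y axis in world at yaw+90deg : tool x at yaw
    return R.from_matrix(np.array([[np.cos(yaw),np.sin(yaw),0],[np.sin(yaw),-np.cos(yaw),0],[0,0,-1]]))
E
python3 - <<'E'
from h import *
d=np.load("im.npz",allow_pickle=True);a=d["a"].item();b=d["b"].item()
def tri(p,q):
    A=[];c=[]
    for im,(u,v) in((a,p),(b,q)):
        o=im["T"][:3,3];k=ray(im,u,v,0)-o;k/=np.linalg.norm(k);M=np.eye(3)-np.outer(k,k);A.append(M);c.append(M@o)
    return np.linalg.lstsq(np.vstack(A),np.hstack(c),rcond=None)[0]
print("shelf low corner",tri((648/1.5,103/1.5),(467/1.5,268/1.5)),tri((640/1.5,114/1.5),(460/1.5,303/1.5)))
for x,y in((620,60),(570,163),(714,220),(760,110)): print(ray(b,195+(x-468)/2.925,200+y/2.925,8).round(1))
s=[ray(b,*p,36)[:2] for p in((221.5,288.4),(232.7,298))];e=s[1]-s[0];print(s,np.degrees(np.arctan2(e[1],e[0])))
o=get_obs();Rn=R.from_rotvec(o["orientation"]).as_matrix();print(Rn.round(3))
print(delta([520,-150,330],down(0)))
print(delta([520,-150,330],down(np.pi)))
E
```

```text
shelf low corner [ 673.90869126 -289.41087654  606.65758671] [ 675.23630183 -293.3327654   569.42565275]
[532.3  -8.    8. ]
[ 514.2 -119.5    8. ]
[ 647.2 -143.4    8. ]
[667.5 -30.3   8. ]
[array([ 521.6539603 , -218.54122589]), array([ 553.35849123, -235.22609065])] -27.75609165891183
[[ 0.942  0.335 -0.   ]
 [ 0.335 -0.942  0.001]
 [ 0.    -0.001 -1.   ]]
([1.4653, -1.0302, -0.3586], [-0.0009, 0.0001, 0.2278])
([1.4653, -1.0302, -0.3586], [-0.0002, -0.0013, -1.8666])
```

Request:
{"op": "step_arm", "data": {"deltas": [[[0.97,-0.68,-0.36],[0,0,0],1],[[0.97,-0.68,-0.36],[0,0,0],1],[[0.97,-0.68,-0.36],[0,0,0],1],[[0.97,-0.68,-0.36],[0,0,0],1],[[0.97,-0.68,-0.36],[0,0,0],1],[[0.97,-0.68,-0.36],[0,0,0],1],[[0.97,-0.68,-0.36],[0,0,0],1],[[0.97,-0.68,-0.36],[0,0,0],1],[[0.97,-0.68,-0.36],[0,0,0],1],[[0.97,-0.68,-0.36],[0,0,0],1]]}}

```text
t: 0.93
ee_pos: [418.7, -295.2, 332.8]
orientation: [3.094, 0.541, 0.006]
ft_force: [0.4, -0.8, 0.7]
width: 87.9
grasp_force: 0.0
```

Request:
{"op": "step_arm", "data": {"deltas": [[[0.45,-0.35,0],[0,0,-0.49],1],[[0.45,-0.35,0],[0,0,-0.49],1],[[0.45,-0.35,0],[0,0,-0.49],1],[[0.45,-0.35,0],[0,0,-0.49],1],[[0.45,-0.35,0],[0,0,-0.49],1],[[0.45,-0.35,0],[0,0,-0.49],1],[[0.45,-0.35,0],[0,0,-0.49],1],[[0.45,-0.35,0],[0,0,-0.49],1],[[0.45,-0.35,0],[0,0,-0.49],1]]}}

```text
t: 1.68
ee_pos: [506.9, -155.4, 330.4]
orientation: [-2.7, -1.605, 0.001]
ft_force: [0.4, -0.2, 0.2]
width: 88.2
grasp_force: 0.0
```

```bash
python3 - <<'E'
from h import *
w=get_image("wrist");np.savez("w1.npz",w=w);save(w,"w1.png",s=1.5)
o=get_obs();print(o["t"],o["ee_pos"],R.from_rotvec(o["orientation"]).as_matrix().round(3),w["T"].round(3).tolist(),w["fx"])
print(proj(w,[534,-225,19]),proj(w,[565,-71,8]))
E
```

```text
1.7333 [ 506.94406348 -155.52710229  330.52297628] [[ 0.477  0.879 -0.   ]
 [ 0.879 -0.477  0.   ]
 [-0.    -0.    -1.   ]] [[0.878, -0.459, -0.133, 541.876], [-0.478, -0.845, -0.241, -89.924], [-0.002, 0.276, -0.961, 491.816], [0.0, 0.0, 0.0, 1.0]] 269.57141204520735
(np.float64(287.6710061994978), np.float64(184.25825385506687)) (np.float64(262.5360926286049), np.float64(96.96358314985923))
```

View pics/w1.png

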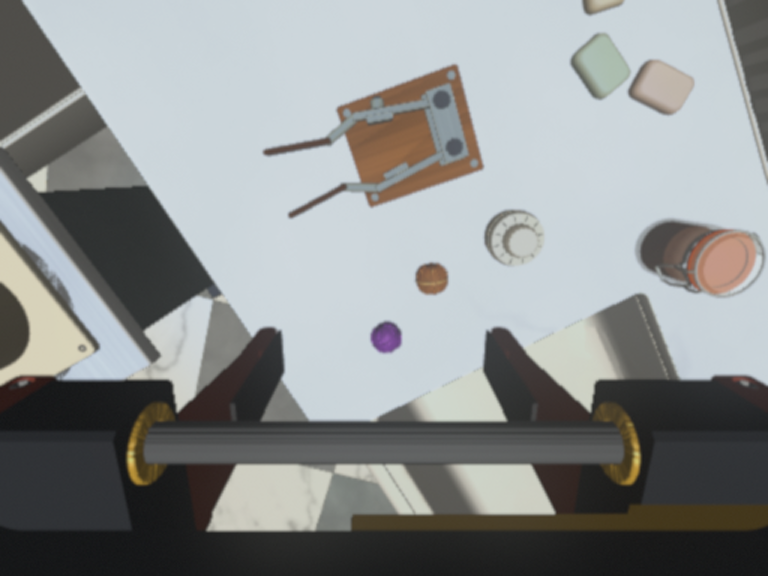

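The wrist view (1.5x pixels) shows the walnut at (432,279), the purple decoy at (386,337) and the board corners at (338,109), (456,66), (483,168) and (372,207). The hinge pins are at (441,99) and (454,147). I'll refine the walnut, seam and board from this picture.

```bash
python3 - <<'E'
from h import *
w=np.load("w1.npz",allow_pickle=True)["w"].item();P=w["pixels"]
hsv=cv2.cvtColor(P,cv2.COLOR_RGB2HSV)
m=(((hsv[...,0]<20)&(hsv[...,1]>75))).astype(np.uint8)
B=m.copy();B[:,:220]=0;B[:40]=0;B[142:]=0;B[:,325:]=0
c=np.vstack([k for k in cv2.findContours(B,0,1)[0] if len(k)>3])
pts=np.array([ray(w,*p[0],8)[:2] for p in c],np.float32)
r=cv2.minAreaRect(pts);bp=cv2.boxPoints(r);print("board",r,bp.round(1).tolist())
for p in((338,109),(456,66),(483,168),(372,207)):print(ray(w,p[0]/1.5,p[1]/1.5,8).round(1))
pins=[ray(w,p[0]/1.5,p[1]/1.5,47)[:2] for p in((441,99),(454,147))]
l,rr=pins;v=l-rr;print("pins",l,rr,np.linalg.norm(v));y=v/np.linalg.norm(v);x=np.array([y[1],-y[0]]);print("yaw",np.degrees(np.arctan2(x[1],x[0])),"origin",(l+rr)/2-65*x)
N=m.copy();N[:165]=0;N[205:]=0;N[:,:265]=0;N[:,310:]=0
M=cv2.moments(cv2.convexHull(np.vstack(cv2.findContours(N,0,1)[0])));cc=(M["m10"]/M["m00"],M["m01"]/M["m00"]);print("nut",cc,ray(w,*cc,19))
save(w,"w1c.png",(262,160,316,210),8)
q=P[160:210,262:316];cv2.imwrite("pics/w1cc.png",np.hstack([cv2.resize(q,None,fx=7,fy=7,interpolation=2)[:,:,::-1],cv2.resize(P[45:95,225:275],None,fx=7,fy=7,interpolation=2)[:,:,::-1]]))
E
```

```text
board ((585.4075927734375, -73.2042007446289), (111.92327880859375, 135.75328063964844), 79.99002838134766) [[508.79998779296875, -116.5], [642.5, -140.10000610351562], [662.0, -29.899999618530273], [528.2999877929688, -6.300000190734863]]
[528.8  -7.9   8. ]
[661.9 -31.7   8. ]
[ 643.4 -141.5    8. ]
[ 510.1 -119.2    8. ]
pins [625.89270154 -56.19183302] [ 617.44981709 -103.81599666] 48.366757798627965
yaw -10.053033645879472 origin [557.66923029 -68.65753741]
nut (287.5355673133451, 185.55790711346265) [ 532.69202504 -227.05896831   19.        ]
```

View pics/w1cc.png

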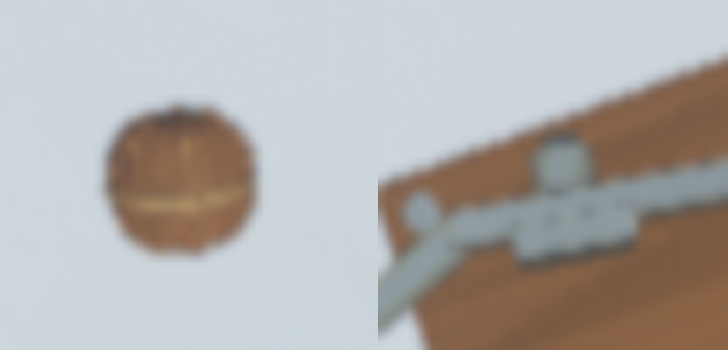

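```bash
python3 - <<'E'
from h import *
w=np.load("w1.npz",allow_pickle=True)["w"].item()
for z in(25,32,37):
    a,b=[ray(w,262+x/7,160+y/7,z)[:2] for x,y in((128,203),(245,190))];e=b-a;print(z,a,b,np.degrees(np.arctan2(e[1],e[0])),np.linalg.norm(e))
Rt=down(np.radians(62));print(delta([533,-226.5,140],Rt))
E
```

```text
25 [ 518.49265651 -224.81984578] [ 546.39865976 -236.04684069] -21.915647196877696 30.079734573072393
32 [ 518.84329278 -222.79705831] [ 546.33084018 -233.85570228] -21.915647196877746 29.62868320604495
37 [ 519.09374726 -221.35221011] [ 546.28239762 -232.29060342] -21.915647196877764 29.306503658168168
([-0.1663, 0.1894, 0.635], [-0.0002, 0.0001, -0.006])
```

Request:
{"op": "step_arm", "data": {"deltas": [[[-0.166,0.189,0.635],[0,0,-0.04],1],[[-0.166,0.189,0.635],[0,0,-0.04],1],[[-0.166,0.189,0.635],[0,0,-0.04],1],[[-0.166,0.189,0.635],[0,0,-0.04],1],[[-0.166,0.189,0.635],[0,0,-0.04],1],[[-0.166,0.189,0.635],[0,0,-0.04],1],[[-0.166,0.189,0.635],[0,0,-0.04],1],[[-0.166,0.189,0.635],[0,0,-0.04],0.5],[[-0.166,0.189,0.635],[0,0,-0.04],0.5]]}}

```text
t: 2.48
ee_pos: [534.7, -225.9, 142.6]
orientation: [2.646, 1.689, 0.003]
ft_force: [-0.1, 0.4, 0.7]
width: 78.0
grasp_force: 0.0
```

```bash
python3 - <<'E'
from h import *
w=get_image("wrist");np.savez("w2.npz",w=w);save(w,"w2.png",s=1.5)
o=get_obs();print(o["t"],o["ee_pos"],o["width"],proj(w,[533,-226.5,19]),w["T"][:3,3])
hsv=cv2.cvtColor(w["pixels"],cv2.COLOR_RGB2HSV);u,v=map(int,proj(w,[533,-226.5,19]))
m=((hsv[...,0]<20)&(hsv[...,1]>75)&(hsv[...,2]>40)).astype(np.uint8);N=np.zeros_like(m);N[v-45:v+45,u-45:u+45]=m[v-45:v+45,u-45:u+45]
c=max(cv2.findContours(N,0,1)[0],key=cv2.contourArea);(x,y),r=cv2.minEnclosingCircle(c);print(x,y,r,ray(w,x,y,19),cv2.boundingRect(c))
E
```

```text
2.5333 [ 534.83595117 -225.82361455  142.80342415] 74.12244348822479 (np.float64(254.763061702912), np.float64(185.83158284928615)) [ 564.76969647 -158.03448113  304.08644447]
254.82791137695312 186.2548065185547 17.512121200561523 [ 532.86235465 -226.96422997   19.        ] (238, 171, 34, 33)
```

View pics/w2.png

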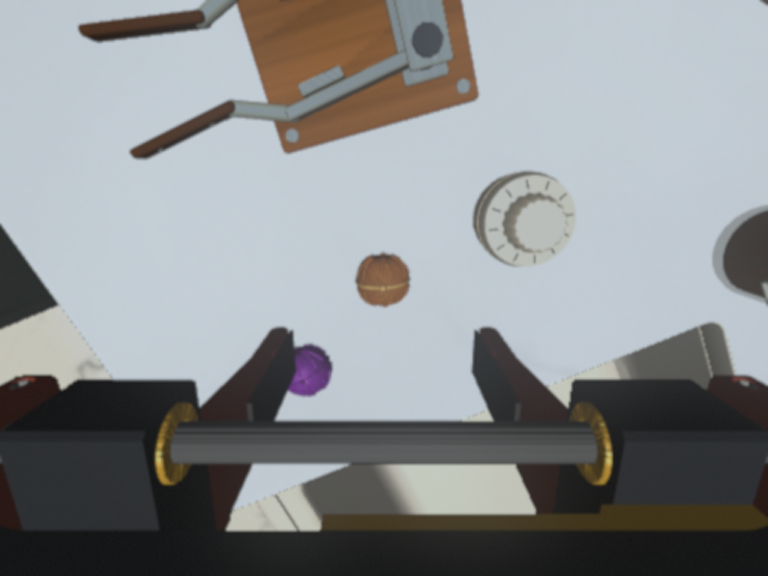

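The seam is level in the picture at (358..408,288) in 1.5x pixels, so it lies along the closing direction. The decoy at (310,370) and the timer at (525,220) are clear of the fingers. Now I'll descend and grip.

Request:
{"op": "step_arm", "data": {"deltas": [[[0,0,0.1],[0,0,0],0.4],[[0,0,0.2],[0,0,0],0.4],[[0,0,0.3],[0,0,0],0.4],[[0,0,0.38],[0,0,0],0.4],[[0,0,0.43],[0,0,0],0.4],[[0,0,0.45],[0,0,0],0.4],[[0,0,0.45],[0,0,0],0.4],[[0,0,0.45],[0,0,0],0.0],[[0,0,0.45],[0,0,0],-0.2],[[0,0,0.45],[0,0,0],-0.3],[[0,0,0.45],[0,0,0],-1],[[0,0,0.45],[0,0,0],-1],[[0,0,0.45],[0,0,0],-1],[[0,0,0.45],[0,0,0],-1],[[0,0,0.45],[0,0,0],-1]]}}

```text
t: 3.78
ee_pos: [534.4, -226.0, 6.4]
orientation: [2.646, 1.69, 0.002]
ft_force: [-1.6, 1.0, 8.2]
width: 37.8
grasp_force: 30.0
```

```bash
python3 - <<'E'
from h import *
o=get_obs();print(o["t"],o["ee_pos"],o["width"],o["grasp_force"],o["ft_force"])
# target above nutcracker
Rt=down(np.radians(80));print(R.from_rotvec(o["orientation"]).as_matrix().round(3))
print(delta([557.8,-68.6,120],Rt))
E
```

```text
3.7833 [ 534.42812013 -225.98422102    6.44470922] 37.76948267097134 30.006326979937512 [-1.5829484   1.04625657  8.15844434]
[[ 0.421  0.907  0.002]
 [ 0.907 -0.421 -0.001]
 [ 0.     0.002 -1.   ]]
([0.5088, -0.1492, -0.3788], [0.0013, 0.0001, -0.173])
```

Request:
{"op": "step_arm", "data": {"deltas": [[[0,0,-0.1],[0,0,0],-1],[[0,0,-0.2],[0,0,0],-1],[[0,0,-0.3],[0,0,0],-1],[[0.1,-0.03,-0.38],[0,0,-0.04],-1],[[0.2,-0.06,-0.38],[0,0,-0.08],-1],[[0.3,-0.09,-0.38],[0,0,-0.12],-1],[[0.4,-0.12,-0.38],[0,0,-0.16],-1],[[0.48,-0.14,-0.38],[0,0,-0.173],-1],[[0.509,-0.149,-0.379],[0,0,-0.173],-1],[[0.509,-0.149,-0.379],[0,0,-0.173],-1],[[0.509,-0.149,-0.379],[0,0,-0.173],-1]]}}

```text
t: 4.7
ee_pos: [557.2, -68.5, 119.0]
orientation: [2.406, 2.02, -0.0]
ft_force: [0.4, 0.3, -0.7]
width: 37.8
grasp_force: 30.0
```

```bash
python3 - <<'E'
from h import *
w=get_image("wrist");np.savez("w3.npz",w=w);save(w,"w3.png",s=1.5)
o=get_obs();print(o["t"],o["ee_pos"],o["width"],o["ft_force"],R.from_rotvec(o["orientation"]).as_matrix().round(3),w["T"].round(3).tolist())
for p in([557.8,-68.6,8],o["ee_pos"]):print(proj(w,p))
E
```

```text
4.75 [557.14678849 -69.07308377 118.90926093] 37.81364033806051 [ 0.24517969 -1.22746173 -0.7520501 ] [[ 0.174  0.985 -0.   ]
 [ 0.985 -0.174 -0.   ]
 [-0.    -0.    -1.   ]] [[0.985, -0.166, -0.049, 569.065], [-0.173, -0.947, -0.271, 5.147], [-0.001, 0.275, -0.961, 280.375], [0.0, 0.0, 0.0, 1.0]]
(np.float64(257.2458858248626), np.float64(188.0694149492535))
(np.float64(257.3397240903223), np.float64(233.81364207740057))
```

View pics/w3.png

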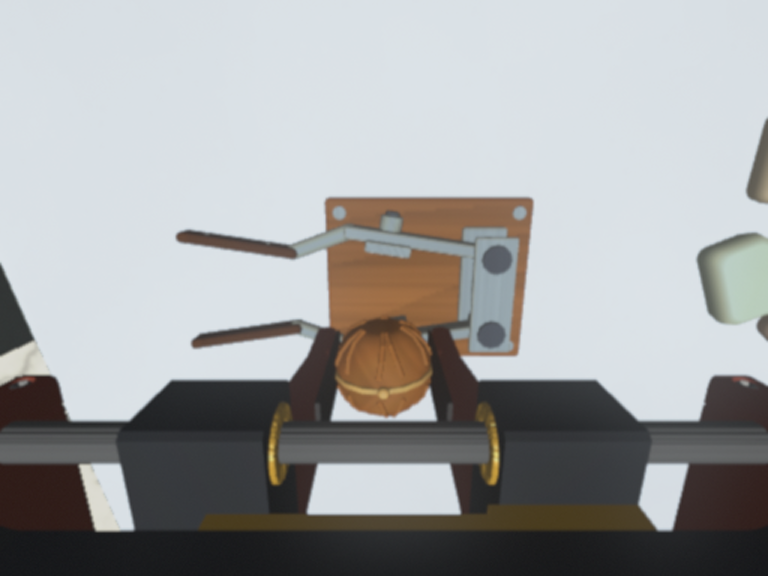

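The nut is held upright with its seam along the fingers. The board (1.5x pixels, corners (326,198), (532,198) and (518,355)) is square with the image, and the left pad is at (388,250). I'll refine the place and the pad face.

```bash
python3 - <<'E'
from h import *
w=np.load("w3.npz",allow_pickle=True)["w"].item()
f=lambda x,y,z:ray(w,x/1.5,y/1.5,z)[:2]
A,B,C=f(326,198,8),f(532,198,8),f(518,355,8)
ex=(B-A)/np.linalg.norm(B-A);ey=np.array([-ex[1],ex[0]]);print(np.degrees(np.arctan2(ex[1],ex[0])),np.linalg.norm(B-A),np.linalg.norm(C-B))
o1=A+42*ex-58*ey;o2=B-98*ex-58*ey;o3=C-98*ex+58*ey
l,r=f(497,260,47),f(491,334,47);o4=(l+r)/2-65*ex;print(o1,o2,o3,o4,np.linalg.norm(l-r))
O=(o1+o2+o3+o4)/4
for p in((365,253),(410,258),(365,243),(410,248)):
    for z in (41,13):q=f(*p,z)-O;print(p,z,q@ex,q@ey)
g=get_obs();q=g["ee_pos"][:2]-O;print(O,q@ex,q@ey)
for nm,p in(("L",(238,243)),("Ltip",(180,236)),("Rtip",(195,343)),("Lw",(295,254)),("Rw",(300,326))):q=f(*p,36)-O;print(nm,q@ex,q@ey)
E
```

```text
-9.966690580003755 135.76731130283713 113.08433526920669
[560.09612786 -69.53227577] [555.92731662 -68.79970054] [557.57089088 -66.1221887 ] [558.0717831 -67.8983624] 46.905408157807656
(365, 253) 41 -12.8124280365272 26.656006645698216
(365, 253) 13 -14.112834488204578 21.111198309539
(410, 258) 41 14.305321385622909 23.594678748697806
(410, 258) 13 16.17690944161481 17.691783348442875
(365, 243) 41 -12.737353170638466 32.723629667283184
(365, 243) 13 -14.028978028439681 27.888558212288395
(410, 248) 41 14.193727849716543 29.703622166727598
(410, 248) 13 16.052262680771793 24.51529694219036
[557.91652962 -68.08813185] -0.5876534418205265 -1.1033109778177488
L -90.43564960806896 31.851600831342562
Ltip -125.23766758921565 36.135371572672014
Rtip -125.14762687825431 -34.23875821441489
Lw -56.07007243337808 25.035705080400486
Rw -55.67821727826293 -22.30141446543686
```

Request:
{"op": "step_arm", "data": {"deltas": [[[0.003,0.002,0.08],[0,0,0],-1],[[0.003,0.002,0.16],[0,0,0],-1],[[0.003,0.002,0.22],[0,0,0],-1],[[0.003,0.002,0.27],[0,0,0],-1],[[0.003,0.002,0.3],[0,0,0],-1],[[0.003,0.002,0.32],[0,0,0],-1],[[0.003,0.002,0.335],[0,0,0],-1],[[0.003,0.002,0.335],[0,0,0],-1],[[0.003,0.002,0.335],[0,0,0],-1]]}}

```text
t: 5.5
ee_pos: [558.4, -67.9, 18.8]
orientation: [2.407, 2.019, 0.001]
ft_force: [-0.6, 0.0, 0.3]
width: 37.4
grasp_force: 30.0
```

Lowering in small steps while watching the force.

Request:
{"op": "step_arm", "data": {"deltas": [[[0,0,0.004],[0,0,0],-1],[[0,0,0.008],[0,0,0],-1],[[0,0,0.011],[0,0,0],-1],[[0,0,0.011],[0,0,0],-1],[[0,0,0.011],[0,0,0],-1]]}}

```text
t: 5.92
ee_pos: [558.1, -67.5, 15.2]
orientation: [2.406, 2.02, 0.0]
ft_force: [-0.7, 0.2, -0.7]
width: 37.6
grasp_force: 30.0
```

Request:
{"op": "step_arm", "data": {"deltas": [[[0,0,0.002],[0,0,0],-1],[[0,0,0.004],[0,0,0],-1],[[0,0,0.004],[0,0,0],-1],[[0,0,0.004],[0,0,0],-1]]}}

```text
t: 6.25
ee_pos: [558.2, -67.5, 14.4]
orientation: [2.406, 2.019, 0.0]
ft_force: [-1.2, 0.2, 6.8]
width: 37.5
grasp_force: 30.0
```

It is touching the board. I'll open slowly and lift straight up.

Request:
{"op": "step_arm", "data": {"deltas": [[[0,0,0],[0,0,0],-0.08],[[0,0,0],[0,0,0],0.0],[[0,0,0],[0,0,0],0.1],[[0,0,0],[0,0,0],0.2],[[0,0,0],[0,0,0],0.25],[[0,0,0],[0,0,0],0.25],[[0,0,-0.03],[0,0,0],0.25],[[0,0,-0.08],[0,0,0],0.25],[[0,0,-0.16],[0,0,0],0.25],[[0,0,-0.24],[0,0,0],0.25],[[0,0,-0.32],[0,0,0],0.25],[[0,0,-0.4],[0,0,0],0.25],[[0,0,-0.4],[0,0,0],0.25]]}}

```text
t: 7.33
ee_pos: [560.9, -67.9, 139.0]
orientation: [2.402, 2.016, 0.008]
ft_force: [1.5, 0.2, 0.3]
width: 54.8
grasp_force: 0.0
```

```bash
python3 - <<'E'
from h import *
w=get_image("wrist");np.savez("w4.npz",w=w);save(w,"w4.png",s=1.5)
o=get_obs();print(o["t"],o["ee_pos"],o["width"],o["qpos"])
ex=np.array([np.cos(np.radians(-10)),np.sin(np.radians(-10))]);g=np.array([558,-68.2])-90*ex
print(g,delta([*g,60],down(np.radians(-10))),delta([*g,120],down(np.radians(170))))
E
```

```text
7.3833 [559.81957919 -67.74452226 136.8548064 ] 54.66462180502116 [-1.41543536e-01  4.47086930e-01  1.82997193e+00  3.19188854e-05
  8.58993374e-01  3.29011959e-02]
[469.36730223 -52.57166401] ([-0.0026, -0.3071, 0.2545], [0.0028, -0.003, 1.0472]) ([-0.0025, -0.306, 0.0545], [0.003, 0.0028, -1.0471])
```

View pics/w4.png

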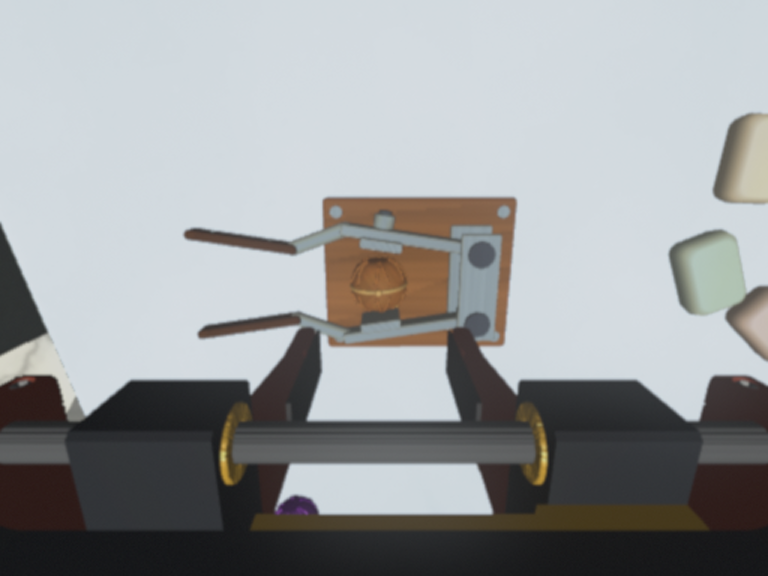

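The walnut stands between the jaws at (379,285) in 1.5x pixels, with its seam along x and a gap on each side. Next I'll turn the gripper a quarter and go over the handles.

Request:
{"op": "step_arm", "data": {"deltas": [[[-0.002,-0.307,0.05],[0,0,1],1],[[-0.002,-0.307,0.05],[0,0,1],1],[[-0.002,-0.307,0.05],[0,0,1],1],[[-0.002,-0.307,0.05],[0,0,1],1],[[-0.002,-0.307,0.05],[0,0,1],1],[[-0.002,-0.307,0.05],[0,0,1],1],[[-0.002,-0.307,0.05],[0,0,1],1],[[-0.002,-0.307,0.05],[0,0,1],1],[[-0.002,-0.307,0.05],[0,0,1],1],[[-0.002,-0.307,0.05],[0,0,1],1],[[-0.002,-0.307,0.05],[0,0,1],1],[[-0.002,-0.307,0.05],[0,0,1],1],[[-0.002,-0.307,0.05],[0,0,1],1],[[-0.002,-0.307,0.05],[0,0,1],1]]}}

```text
t: 8.55
ee_pos: [466.5, -52.0, 118.2]
orientation: [-3.138, 0.157, 0.002]
ft_force: [-0.7, -0.1, 0.1]
width: 87.8
grasp_force: 0.0
```

```bash
python3 - <<'E'
from h import *
w=get_image("wrist");np.savez("w5.npz",w=w);save(w,"w5.png",s=1.5)
o=get_obs();print(o["t"],o["ee_pos"],o["width"])
print(delta([469.4,-52.6,10],down(np.radians(-10))))
for p in([469.4,-52.6,36],[558,-68.2,8]):print(proj(w,p))
E
```

```text
8.6 [466.68450841 -52.0684696  118.35468994] 87.92572510447364
([0.0096, 0.0009, 0.3612], [-0.0, 0.0008, 0.0499])
(np.float64(254.86893974622603), np.float64(192.4913139121927))
(np.float64(261.9337317830513), np.float64(93.48039183746357))
```

View pics/w5.png

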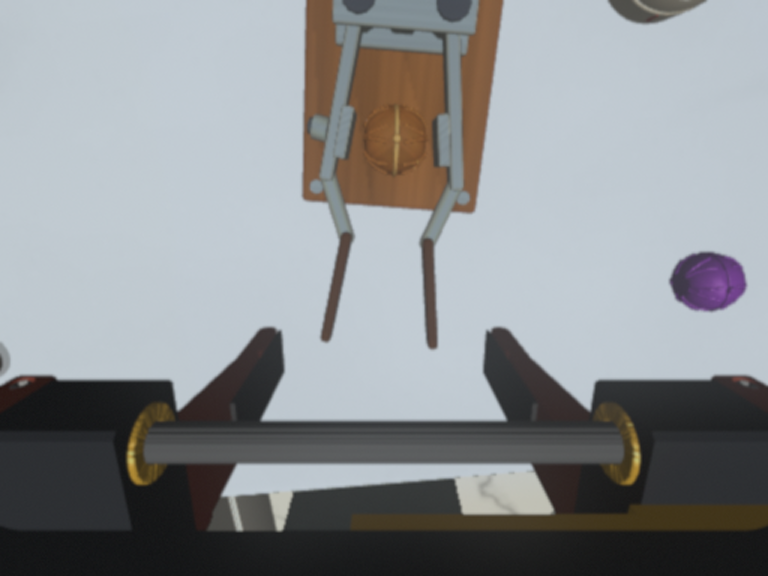

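The handles straddle the finger midline, with grip spots at about (337,289) and (430,291) in 1.5x pixels. The nut at (395,138) still has a gap on both sides. I'll descend open.

Request:
{"op": "step_arm", "data": {"deltas": [[[0.009,0.001,0.04],[0,0,0.05],1],[[0.009,0.001,0.08],[0,0,0.05],1],[[0.009,0.001,0.16],[0,0,0.05],1],[[0.009,0.001,0.22],[0,0,0.05],1],[[0.009,0.001,0.28],[0,0,0.05],1],[[0.009,0.001,0.33],[0,0,0.05],1],[[0.009,0.001,0.36],[0,0,0.05],1],[[0.009,0.001,0.36],[0,0,0.05],1],[[0.009,0.001,0.36],[0,0,0.05],1]]}}

```text
t: 9.35
ee_pos: [469.6, -52.7, 10.7]
orientation: [-3.129, 0.278, 0.002]
ft_force: [0.3, -0.1, -0.4]
width: 88.0
grasp_force: 0.0
```

Request:
{"op": "step_arm", "data": {"deltas": [[[0,0,0],[0,0,0],0.8],[[0,0,0],[0,0,0],0.7],[[0,0,0],[0,0,0],0.6],[[0,0,0],[0,0,0],0.55],[[0,0,0],[0,0,0],0.5],[[0,0,0],[0,0,0],0.46],[[0,0,0],[0,0,0],0.42],[[0,0,0],[0,0,0],0.38],[[0,0,0],[0,0,0],0.34],[[0,0,0],[0,0,0],0.3],[[0,0,0],[0,0,0],0.26],[[0,0,0],[0,0,0],0.23],[[0,0,0],[0,0,0],0.23],[[0,0,0],[0,0,0],0.23]]}}

```text
t: 10.52
ee_pos: [470.0, -52.7, 10.9]
orientation: [3.129, -0.28, 0.0]
ft_force: [0.9, -0.4, 1.6]
width: 53.9
grasp_force: 1.4
```

Only the spring is felt so far. I'll go on in 0.9 mm steps.

Request:
{"op": "step_arm", "data": {"deltas": [[[0,0,0],[0,0,0],0.21],[[0,0,0],[0,0,0],0.19],[[0,0,0],[0,0,0],0.17],[[0,0,0],[0,0,0],0.15],[[0,0,0],[0,0,0],0.15],[[0,0,0],[0,0,0],0.15]]}}

```text
t: 11.02
ee_pos: [469.9, -52.7, 10.9]
orientation: [-3.129, 0.28, -0.0]
ft_force: [1.3, 0.8, 1.7]
width: 50.6
grasp_force: 1.5
```

Request:
{"op": "step_arm", "data": {"deltas": [[[0,0,0],[0,0,0],0.13],[[0,0,0],[0,0,0],0.11],[[0,0,0],[0,0,0],0.11],[[0,0,0],[0,0,0],0.11]]}}

```text
t: 11.35
ee_pos: [469.9, -52.7, 10.9]
orientation: [3.129, -0.28, 0.0]
ft_force: [1.7, -0.8, 1.7]
width: 49.0
grasp_force: 1.5
```

Request:
{"op": "step_arm", "data": {"deltas": [[[0,0,0],[0,0,0],0.09],[[0,0,0],[0,0,0],0.07],[[0,0,0],[0,0,0],0.07],[[0,0,0],[0,0,0],0.07]]}}

```text
t: 11.68
ee_pos: [469.9, -52.7, 10.9]
orientation: [-3.129, 0.28, -0.0]
ft_force: [1.9, -0.6, 1.3]
width: 46.9
grasp_force: 1.5
```

Request:
{"op": "step_arm", "data": {"deltas": [[[0,0,0],[0,0,0],0.05],[[0,0,0],[0,0,0],0.03],[[0,0,0],[0,0,0],0.03],[[0,0,0],[0,0,0],0.03]]}}

```text
t: 12.02
ee_pos: [469.9, -52.7, 10.9]
orientation: [-3.129, 0.28, -0.0]
ft_force: [2.9, -0.9, 1.1]
width: 44.8
grasp_force: 1.5
```

Request:
{"op": "step_arm", "data": {"deltas": [[[0,0,0],[0,0,0],0.01],[[0,0,0],[0,0,0],-0.01],[[0,0,0],[0,0,0],-0.01],[[0,0,0],[0,0,0],-0.01]]}}

```text
t: 12.35
ee_pos: [469.9, -52.7, 10.9]
orientation: [3.129, -0.28, 0.0]
ft_force: [1.1, -0.7, 1.4]
width: 43.6
grasp_force: 1.5
```

Request:
{"op": "step_arm", "data": {"deltas": [[[0,0,0],[0,0,0],-0.03],[[0,0,0],[0,0,0],-0.05],[[0,0,0],[0,0,0],-0.05],[[0,0,0],[0,0,0],-0.05]]}}

```text
t: 12.68
ee_pos: [469.9, -52.7, 10.9]
orientation: [-3.129, 0.28, -0.0]
ft_force: [2.3, -0.2, 0.8]
width: 41.7
grasp_force: 1.5
```

Request:
{"op": "step_arm", "data": {"deltas": [[[0,0,0],[0,0,0],-0.07],[[0,0,0],[0,0,0],-0.09],[[0,0,0],[0,0,0],-0.09],[[0,0,0],[0,0,0],-0.09]]}}

```text
t: 13.02
ee_pos: [469.9, -52.7, 10.9]
orientation: [-3.129, 0.28, -0.0]
ft_force: [2.3, -0.3, 0.3]
width: 40.0
grasp_force: 1.6
```

Request:
{"op": "step_arm", "data": {"deltas": [[[0,0,0],[0,0,0],-0.11],[[0,0,0],[0,0,0],-0.13],[[0,0,0],[0,0,0],-0.13],[[0,0,0],[0,0,0],-0.13]]}}

```text
t: 13.35
ee_pos: [469.9, -52.7, 10.9]
orientation: [3.129, -0.28, 0.0]
ft_force: [2.8, -0.5, 0.9]
width: 38.7
grasp_force: 2.5
```

The jaws touch at about 39 mm. I'll continue in smaller steps.

Request:
{"op": "step_arm", "data": {"deltas": [[[0,0,0],[0,0,0],-0.15],[[0,0,0],[0,0,0],-0.16],[[0,0,0],[0,0,0],-0.16]]}}

```text
t: 13.6
ee_pos: [469.9, -52.7, 10.9]
orientation: [3.129, -0.28, 0.0]
ft_force: [2.4, -1.1, 0.6]
width: 36.9
grasp_force: 5.1
```

Request:
{"op": "step_arm", "data": {"deltas": [[[0,0,0],[0,0,0],-0.18],[[0,0,0],[0,0,0],-0.19],[[0,0,0],[0,0,0],-0.19]]}}

```text
t: 13.85
ee_pos: [469.9, -52.7, 10.9]
orientation: [3.129, -0.28, 0.0]
ft_force: [2.0, -1.6, -0.1]
width: 35.4
grasp_force: 8.2
```

Request:
{"op": "step_arm", "data": {"deltas": [[[0,0,0],[0,0,0],-0.2],[[0,0,0],[0,0,0],-0.21],[[0,0,0],[0,0,0],-0.21]]}}

```text
t: 14.1
ee_pos: [469.9, -52.7, 10.9]
orientation: [3.129, -0.28, 0.0]
ft_force: [3.1, -2.4, 0.4]
width: 34.9
grasp_force: 10.6
```

Request:
{"op": "step_arm", "data": {"deltas": [[[0,0,0],[0,0,0],-0.22],[[0,0,0],[0,0,0],-0.23],[[0,0,0],[0,0,0],-0.23]]}}

```text
t: 14.35
ee_pos: [470.0, -52.8, 10.9]
orientation: [3.129, -0.28, 0.0]
ft_force: [3.3, -3.1, 0.8]
width: 34.0
grasp_force: 13.0
```

Request:
{"op": "step_arm", "data": {"deltas": [[[0,0,0],[0,0,0],-0.24],[[0,0,0],[0,0,0],-0.24],[[0,0,0],[0,0,0],-0.24]]}}

```text
t: 14.6
ee_pos: [470.0, -52.7, 10.9]
orientation: [3.129, -0.28, 0.001]
ft_force: [3.3, -3.7, 1.0]
width: 33.9
grasp_force: 14.1
```

Request:
{"op": "step_arm", "data": {"deltas": [[[0,0,0],[0,0,0],-0.25],[[0,0,0],[0,0,0],-0.25],[[0,0,0],[0,0,0],-0.25]]}}

```text
t: 14.85
ee_pos: [470.0, -52.7, 10.9]
orientation: [-3.129, 0.28, -0.0]
ft_force: [3.5, -2.1, 2.1]
width: 33.1
grasp_force: 13.9
```

The force has peaked. Very small steps now.

Request:
{"op": "step_arm", "data": {"deltas": [[[0,0,0],[0,0,0],-0.26],[[0,0,0],[0,0,0],-0.26],[[0,0,0],[0,0,0],-0.26]]}}

```text
t: 15.1
ee_pos: [470.0, -52.6, 10.9]
orientation: [-3.129, 0.28, -0.0]
ft_force: [4.0, -1.0, 1.0]
width: 32.8
grasp_force: 11.4
```

Request:
{"op": "step_arm", "data": {"deltas": [[[0,0,0],[0,0,0],-0.27],[[0,0,0],[0,0,0],-0.27],[[0,0,0],[0,0,0],-0.27]]}}

```text
t: 15.35
ee_pos: [470.0, -52.7, 10.9]
orientation: [-3.129, 0.28, -0.0]
ft_force: [4.0, -1.1, 0.3]
width: 32.4
grasp_force: 8.9
```

Request:
{"op": "step_arm", "data": {"deltas": [[[0,0,0],[0,0,0],-0.28],[[0,0,0],[0,0,0],-0.28],[[0,0,0],[0,0,0],-0.28]]}}

```text
t: 15.6
ee_pos: [470.0, -52.7, 10.9]
orientation: [-3.129, 0.28, -0.0]
ft_force: [4.2, -1.3, 0.7]
width: 31.8
grasp_force: 6.4
```

Request:
{"op": "step_arm", "data": {"deltas": [[[0,0,0],[0,0,0],-0.29],[[0,0,0],[0,0,0],-0.29],[[0,0,0],[0,0,0],-0.29]]}}

```text
t: 15.85
ee_pos: [470.0, -52.7, 10.9]
orientation: [3.129, -0.28, 0.0]
ft_force: [4.6, -0.5, 0.5]
width: 31.4
grasp_force: 3.7
```

Request:
{"op": "step_arm", "data": {"deltas": [[[0,0,0],[0,0,0],-0.3],[[0,0,0],[0,0,0],-0.3],[[0,0,0],[0,0,0],-0.3]]}}

```text
t: 16.1
ee_pos: [468.9, -52.5, 10.7]
orientation: [-3.129, 0.28, 0.003]
ft_force: [2.2, -0.2, 0.3]
width: 31.0
grasp_force: 1.6
```

Only the spring is felt now, so the shell has given. I'll open slowly.

Request:
{"op": "step_arm", "data": {"deltas": [[[0,0,0],[0,0,0],-0.3],[[0,0,0],[0,0,0],-0.27],[[0,0,0],[0,0,0],-0.23],[[0,0,0],[0,0,0],-0.18],[[0,0,0],[0,0,0],-0.12],[[0,0,0],[0,0,0],-0.05],[[0,0,0],[0,0,0],0.03],[[0,0,0],[0,0,0],0.12],[[0,0,0],[0,0,0],0.22],[[0,0,0],[0,0,0],0.32],[[0,0,0],[0,0,0],0.42],[[0,0,0],[0,0,0],0.55],[[0,0,0],[0,0,0],0.75],[[0,0,0],[0,0,0],1],[[0,0,0],[0,0,0],1],[[0,0,0],[0,0,0],1],[[0,0,0],[0,0,0],1]]}}

```text
t: 17.52
ee_pos: [470.1, -52.7, 11.0]
orientation: [3.129, -0.28, 0.001]
ft_force: [-0.8, 0.1, -0.4]
width: 87.7
grasp_force: 0.0
```

Request:
{"op": "step_arm", "data": {"deltas": [[[0,0,-0.04],[0,0,0],1],[[0,0,-0.1],[0,0,0],1],[[0,0,-0.18],[0,0,0],1],[[0,0,-0.28],[0,0,0],1],[[0,0,-0.36],[0,0,0],1],[[0,0,-0.36],[0,0,0],1],[[0,0,-0.36],[0,0,0],1]]}}

```text
t: 18.1
ee_pos: [470.8, -52.8, 120.0]
orientation: [3.129, -0.28, 0.005]
ft_force: [0.1, 0.8, -0.9]
width: 87.5
grasp_force: 0.0
```

```bash
python3 - <<'E'
from h import *
w=get_image("wrist");np.savez("w6.npz",w=w);save(w,"w6.png",(180,0,345,256),2.3)
o=get_obs();print(o["t"],o["ee_pos"],o["width"],o["ft_force"])
E
```

```text
18.15 [469.87505611 -52.69891051 118.91743634] 88.03318768093119 [-0.49286133  0.10083416 -0.61081539]
```

View pics/w6.png

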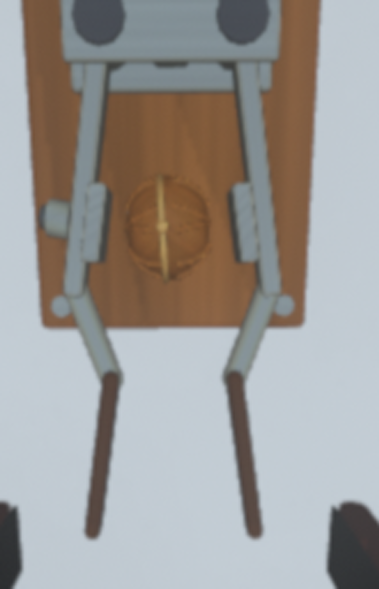

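The nut at (167,228) in the crop stands upright between the jaws, with both handles sprung wide open. It looks about 4 mm thinner across the cheeks than before (36.5 px wide against 41), so the shell is in and stayed in. I'll hand in.

```bash
python3 -c "
from workcell import *
print(close_job())"
```

```text
the job is handed in; nothing more can be done
None
```

I stood the walnut between the jaws, cracked it with the nutcracker and let the handles spring open; the nut is still upright in place, and I handed the job in at about 18 s, but the hand-in returned no verdict.

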